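# Clamp the switch board at the physics bench

## Robot

A 7-joint arm with a two-finger parallel gripper is mounted at the origin on the work surface. World frame = base frame: x ahead of the robot, y to its left, z up, the work surface at z = 0. Lengths are in m, angles in rad, forces in N, time in s.
With the tool pointing down it reaches from about 0.425 to 0.925 m from the base axis. Payload 6.8 kg.
Tool frame: the origin (TCP) lies midway between the tips of the shut fingers; the grasp point (between the pads) lies 19 mm behind it; z points along the fingers, y is the line along which they close (so a half turn about z gives the same grasp; the last joint's range is limited). The gripper opens to 85 mm and grips with 20 to 120 N. Pads are 22 mm wide; open, the fingers measure 114 mm over their backs; the gripper's body (76 mm by 85 mm) begins 54 mm behind the grasp point. The pads swing forward as they close: fully open they stand 13 mm farther back than shut.
Start: joints at [-1.3, 0.477, 0.022, 1.555, -0.011, 1.109, -0.083], TCP at [0.25, 0.627, 0.231] pointing down, gripper open.
Joint ranges: [-2.96, 2.96], [-0.34, 2.1], [-1.41, 1.46], [0.24, 2.44], [-1.37, 4.51], [0.17, 1.92], [-2.96, 2.96]. Speed limits (rad/s): [2.39, 2.39, 3.14, 3.14, 3.14, 3.14, 3.14].

## Interface

Orientations are given as a unit quaternion [w, x, y, z].
In Python, from station import bot, imaging gives the robot as it stands.
- The arm moves only by the tool move_arm, never from a script. Its argument "commands" is a list that holds one entry, the list of rows, each a list of 7 numbers: the shift along the tool's x, y, z in m, then the turn, a rotation vector about the tool's x, y, z in degrees, then the finger opening in m, from 0 to 0.0854. In form: [[[x, y, z, rx, ry, rz, grip], ...]]. A call has 1 to 20 rows; each row shifts and turns the commanded pose from where the row before left it, along the tool's axes as they then stand; what a row does not reach is not made up. A row lasts 1/8 s, in which the tool goes at most 62.5 mm and 10.7 degrees, less where a joint would pass 70% of its speed; a pose out of reach is approached as far as the arm can. A call is refused whole if a number of a shift passes 0.0625 or a number of a turn 10.7, either way. A call with a gripper value outside its range is refused whole. The fingers move at their own pace and stop on an object; "squeeze" is the grip in N (left out, the last holds). Time passes only in rows, so rows that do not move let the fingers close. It gives the time, the measured TCP pose, the force, the opening and the grip force at its end, in the units of the state.
- bot.get_obs(): the state, without advancing time (a new reading comes with each control period).
- imaging.read_camera(name): name is "scene" or "top" or "wrist"; returns the picture (480x640x3 uint8, red, green, blue); there is no depth.
- imaging.calibration(name): a dict with "intrinsics" (3x3 intrinsics, pixels), "k1" (the pictures are not rectified: a ray, as slopes to the right and down, at radius r is drawn at 1 + k1 r^2 times it, then the intrinsics apply), "extrinsics" (4x4, takes a point from camera to world coordinates); the wrist camera has in their place "mount" (4x4, takes a point from camera to tool coordinates, whose origin is the TCP and whose axes are the flange's). Camera axes: x right, y down, z forward; pixel columns grow to the right and rows downward; lengths in m; the calibration is good to about 2 mm. A picture is of the moment at which its call begins: read the wrist's pose just before it. calibration takes no time and is no camera call.
- bot.hand_in(): hands the job in; it is judged then, once.
The state is a dict: "t": time; "q": joint angles; "joint_vel": joint speeds; "joint_torque": joint torques, N m; "eef_pos": TCP position; "tool_rot": TCP orientation; "contact_force": force on the tool from outside, world axes, zero at the start; "torque": the same for the moment, N m; "gripper_width": opening from 0.0 (shut) to 1.0 (fully open); "grasp_force": force on a finger pad.
Only numpy, scipy, OpenCV 4.12 (cv2) and the standard library are available. Lean on these libraries where they do the work, as an engineer would, in place of code of your own. Each camera call takes 0.05 s, during which the arm holds its last target. There are 200 camera calls.

## Task

Slide the plywood switch board along the bench, bare end first, squarely into the throat of the bench clamp until it gently meets the clamp's back. Then wind the crank clockwise until the pad meets the board, and snug it by feel about a quarter of a turn past first touch, no more, or the plywood is crushed. Let go and leave the other things on the bench where they are.

Things in the scene. Friction and masses are not known exactly. Their poses are not given: they have to be found in the camera images.
- clamp: Grey C-shaped bench clamp, bolted down, z up. Origin: on the bench, straight under the screw's axis. The throat opens to its own -y; a column (56 mm wide, 92 tall) closes it on +y. A head 36 to 40 mm wide reaches from the column to y = -20 mm, underside 62 mm and top 96 mm above the bench. The board belongs flat on the bench, its length along y, centred on x = 0, its bare end against the column.
- clamp_stop (a point): The back stop: centre of the column's flat front face, square to the clamp's y, at y = +45 mm from the clamp's origin, 9 mm above the bench.
- knob_mid (a point): Middle of the upright wooden knob at the crank's end, to be pinched from above: 20 mm in diameter, 42 tall, the crank arm 1 mm below its foot, 45 mm from the screw's axis, 142 to 146 mm above the bench. It spins on its pin, so the hand need not turn. Free turning takes about 1.5 N; from touch it grows by 3 to 4 N in a quarter turn (pad force 30 N); half a turn crushes the board. It stays put.
- board: Plywood board, 60 mm wide (its x), 200 long (its y), about 18 thick, 0.2 to 0.3 kg, loose on the bench. Origin: centre of its underside, z up. A cream knife switch (48 by 86 mm, up to 21 mm above the board) sits on its -y half; the +y half is bare and goes under the pad. Grip it across the 60 mm near the -y end, about 65 mm from the origin, where a gripper clears the crank.
- board_end (a point): Centre of the board's bare end face, at its own y = +100 mm, 9 mm above its underside.
- holder: Bystander: cream battery holder, 78 x 42 x 26 mm, with a black D cell in it (37 mm high overall); origin at the centre of its underside. Not to be touched.
- spare_cell: Bystander: D cell with an orange jacket, standing upright, 33 mm in diameter, 61 mm tall; origin at its foot. Not to be touched.
- screwdriver: Bystander: screwdriver lying on the bench, about 180 mm long. Not to be touched.
- screw: The clamp's steel screw with all on it: crank and knob above, round brass pad (28 mm across, 10 tall) below, on its axis. Origin: on the axis, mid-height of the 8 mm thick crank arm. The pad's underside is 92 to 98 mm below: its stem is adjustable and its setting unknown, so touch must be felt; at the start it clears the board's top by 2 to 9 mm. Clockwise from above sinks all this by 5 mm a turn.
Things that resemble listed ones, but are neither listed nor needed, are in the scene too. Of the things shaped like the board, the plywood one is meant.

How it is judged:
On the way, in this order (a step that is already met when the one before it is completed fails the run):
1. the board lies flat and square in the clamp's throat, its bare end against the back stop, the pad not yet on it (y of board_end in the frame of clamp above 0.0405 m and x of board_end in the frame of clamp between -0.012 and 0.012 m and angle between the y axis of board and the y axis of clamp, either way round below 0.1 rad and height (world z) of board_end below 0.013 m and angle between board's own z axis and vertical below 0.05 rad and contact force between screw and board below 1 N), for 0.2 s.
2. the pad presses on the board, snug (contact force between screw and board between 15 and 50 N), for 0.2 s.
At the end, for the whole second after the job is handed in: The board lies flat in the throat, square to the clamp within 0.1 rad, centred within 12 mm, its bare end within 4.5 mm of the back stop; the pad presses on it with 15 to 50 N; all at rest and let go (all of step 2 and y of board_end in the frame of clamp above 0.0405 m and x of board_end in the frame of clamp between -0.012 and 0.012 m and angle between the y axis of board and the y axis of clamp, either way round below 0.1 rad and angle between board's own z axis and vertical below 0.05 rad and linear speed of board below 0.01 m/s); the robot touches nothing.
It fails at once if the pad crushes the board (over 60 N) (contact force between screw and board above 60 N).
It fails at once if the board is rammed into the clamp's back (over 40 N) (contact force between board and clamp above 40 N and contact force between screw and board below 1 N).
It fails at once if the battery holder is disturbed (distance of holder from where it was at the start of the episode above 0.02 m).
It fails at once if the spare cell is disturbed (distance of spare_cell from where it was at the start of the episode above 0.02 m).
It fails at once if the screwdriver is disturbed (distance of screwdriver from where it was at the start of the episode above 0.02 m).
It also fails if it takes over 72 s, if anything falls off the work surface, if the arm or the gripper's body presses on something with over 40 N, if the wrist force passes 120 N, or if a joint passes its speed limit or range.

## Working session

There is one attempt and no reset: what is moved stays moved. The work goes in short steps, Python scripts to look and compute and a tool call to move; the robot and the scene stay as the last step left them, time stands still between calls to the robot, and variables do not carry over. Pictures are saved under pics/ and viewed, at most 10 in all, crops included, and the job is handed in when it is done.

Besides the shell and the picture viewer there is one more tool, called after "Call:" by a JSON object that holds its "fn" and its "kwargs". move_arm: Moves the arm, as the interface text tells. Its arguments: {"type":"object","properties":{"commands":{"type":"array","items":{"type":"array","items":{"type":"array","items":{"type":"number"}}}},"squeeze":{"type":"number"}},"required":["commands"]}

```bash
mkdir -p pics; cat > h.py <<'E'
import numpy as np, cv2
from station import bot, imaging
from scipy.spatial.transform import Rotation as R
def cal(n):
    c=imaging.calibration(n); K=np.array(c["intrinsics"])
    if "extrinsics" in c: T=np.array(c["extrinsics"])
    else:
        o=bot.get_obs(); q=o["tool_rot"]; W=np.eye(4)
        W[:3,:3]=R.from_quat([q[1],q[2],q[3],q[0]]).as_matrix(); W[:3,3]=o["eef_pos"]; T=W@np.array(c["mount"])
    return K,c["k1"],T
def px2w(c,uv,z):
    K,k1,T=c; d=(np.array(uv,float)-K[:2,2])/[K[0,0],K[1,1]]
    s=d.copy()
    for _ in range(20): s=d/(1+k1*(s@s))
    r=T[:3,:3]@np.array([s[0],s[1],1]); return T[:3,3]+r*(z-T[2,3])/r[2]
def w2px(c,p):
    K,k1,T=c; q=T[:3,:3].T@(np.array(p,float)-T[:3,3]); s=q[:2]/q[2]; s=s*(1+k1*(s@s))
    return s*[K[0,0],K[1,1]]+K[:2,2]
def snap(n,f):
    im=imaging.read_camera(n); cv2.imwrite("pics/"+f,im[:,:,::-1]); return im
E
python3 - <<'E'
from h import *
for n in("top","scene"):
    snap(n,n+"1.png"); print(n,cal(n))
print(bot.get_obs())
E
```

```text
top (array([[447.10699362,   0.        , 323.20486519],
       [  0.        , 447.10699362, 238.52323492],
       [  0.        ,   0.        ,   1.        ]]), 0.0068718724481619175, array([[ 2.46657387e-02, -9.94350930e-01,  1.03236765e-01,
         4.72630689e-01],
       [-9.99693861e-01, -2.47348251e-02,  6.11131521e-04,
        -6.89194342e-02],
       [ 1.94586412e-03, -1.03220234e-01, -9.94656623e-01,
         1.14032230e+00],
       [ 0.00000000e+00,  0.00000000e+00,  0.00000000e+00,
         1.00000000e+00]]))
scene (array([[586.16407005,   0.        , 314.11318336],
       [  0.        , 586.16407005, 229.02809517],
       [  0.        ,   0.        ,   1.        ]]), -0.07353947968628442, array([[ 0.70837618,  0.54251303, -0.45153383,  1.11813233],
       [ 0.70574012, -0.53389885,  0.46570688, -0.59405365],
       [ 0.01157866, -0.6485612 , -0.76107444,  0.98001499],
       [ 0.        ,  0.        ,  0.        ,  1.        ]]))
{'t': 0.1, 'q': array([-1.30014262,  0.47771803,  0.02233504,  1.55634623, -0.01150913,
        1.10928676, -0.08308717]), 'joint_vel': array([-0.00015277, -0.00154   ,  0.00063953, -0.00158826, -0.0005413 ,
       -0.0016652 ,  0.00159985]), 'joint_torque': array([ 5.23297233e-03, -5.97767222e+01,  1.61427397e+00, -2.81953579e+01,
        1.29199092e-02,  5.03314252e-03, -1.69508439e-05]), 'eef_pos': array([0.24939755, 0.62666844, 0.23042506]), 'tool_rot': array([-1.00729934e-04,  1.88229374e-01,  9.82124757e-01, -8.08981765e-04]), 'contact_force': array([ 0.02162413, -1.25867603,  0.21212704]), 'torque': array([-0.07068307, -0.02103537, -0.01111813]), 'grasp_force': 0.0, 'gripper_width': 0.9982303875137852}
```

View pics/top1.png

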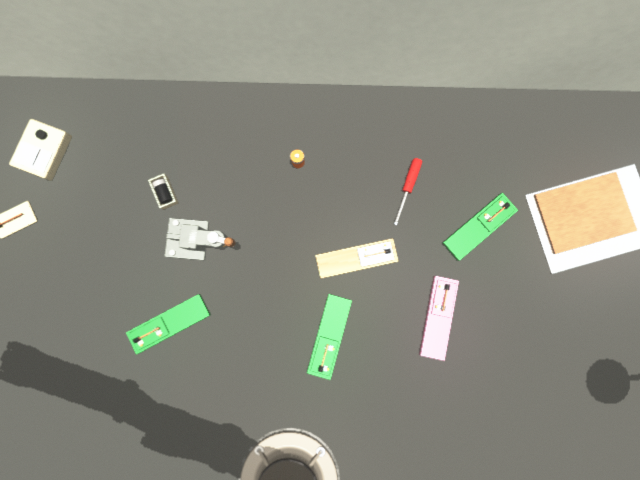

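View pics/scene1.png

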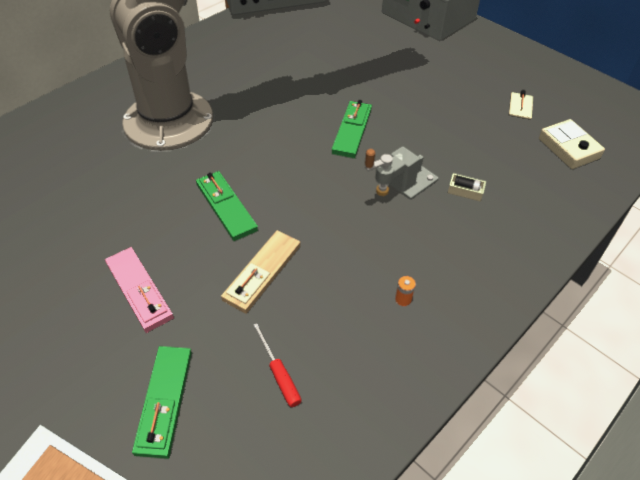

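The top view shows the plywood board centred near (357,258), with its bare end to the left. The clamp is near (195,240) with its throat facing right and the knob at (229,242). The holder is at (162,191), the spare cell at (297,157) and the screwdriver at (408,190). I'll zoom in next.

```bash
python3 - <<'E'
from h import *
im=cv2.imread("pics/top1.png")
a=cv2.resize(im[205:285,150:250],None,fx=6,fy=6,interpolation=cv2.INTER_CUBIC)
b=cv2.resize(im[230:290,306:406],None,fx=6,fy=6,interpolation=cv2.INTER_CUBIC)
cv2.imwrite("pics/crop1.png",cv2.resize(np.vstack([a,b]),None,fx=.7,fy=.7))  # scale 4.2
E
```

```text
(no output)
```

View pics/crop1.png

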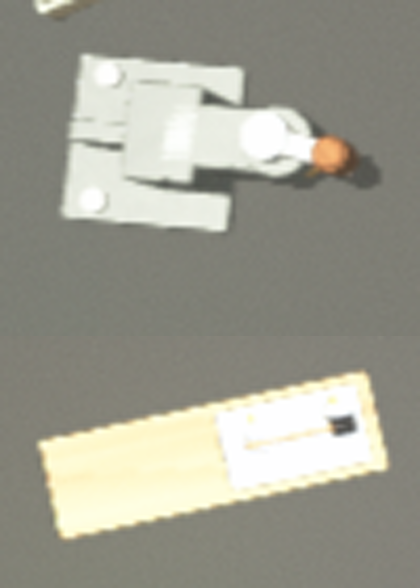

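The crop scale is 4.2. The clamp's base corners are at (82,55), (243,68), (228,232) and (62,216), the hub at (264,133) and the knob at (333,155). The board's corners are at (40,441), (368,373), (388,468) and (63,538).

```bash
cat > m.py <<'E'
from h import *
c=cal("top")
A=lambda p:np.array(p)/4.2+[150,205]
B=lambda p:(np.array(p)-[0,336])/4.2+[306,230]
P=lambda uv,z:px2w(c,uv,z)[:2]
bc=np.array([P(B(p),.018) for p in[(40,441),(368,373),(388,468),(63,538)]])
print("board",bc,bc.mean(0),"len",np.linalg.norm(bc[0]-bc[1]),np.linalg.norm(bc[3]-bc[2]),"w",np.linalg.norm(bc[0]-bc[3]),np.linalg.norm(bc[1]-bc[2]))
d=bc[0]+bc[3]-bc[1]-bc[2]; print("board y dir deg",np.degrees(np.arctan2(d[1],d[0])))
cc=np.array([P(A(p),.008) for p in[(82,55),(243,68),(228,232),(62,216)]])
d=cc[0]+cc[3]-cc[1]-cc[2]; print("clampbase",cc,"y dir",np.degrees(np.arctan2(d[1],d[0])))
e=cc[0]+cc[1]-cc[2]-cc[3]; print("x-dir",np.degrees(np.arctan2(e[1],e[0])))
print("front mid",(cc[1]+cc[2])/2,"back mid",(cc[0]+cc[3])/2)
for z in(.122,.135):print("hub",P(A((264,133)),z))
print("knob",P(A((333,155)),.165))
# column back edge at z .096
h=[P(A(p),.096) for p in[(133,82),(122,178),(201,88),(192,184)]];print("col top",h)
print("holder",P((162,191),.03),"cell",P((297,156),.061),"sd",P((397,223),.01),P((415,162),.02))
E
python3 m.py
```

```text
board [[ 0.5470064  -0.04995323]
 [ 0.5928112  -0.24590815]
 [ 0.53601376 -0.25833634]
 [ 0.4895282  -0.06517202]] [ 0.54133989 -0.15484243] len 0.20123719364730383 0.1986790496969587 w 0.059458853091226664 0.0581412867511852
board y dir deg 103.34272988289062
clampbase [[0.63284012 0.3255195 ]
 [0.62732132 0.22737586]
 [0.52743709 0.23128345]
 [0.53462086 0.33165467]] y dir 86.33874755785577
x-dir -2.9020960238455284
front mid [0.5773792  0.22932966] back mid [0.58373049 0.32858709]
hub [0.57631395 0.18429122]
hub [0.57499032 0.18105871]
knob [0.56130371 0.13710113]
col top [array([0.60584612, 0.2654526 ]), array([0.55179777, 0.26847808]), array([0.60341271, 0.2272545 ]), array([0.54941079, 0.22937093])]
holder [0.69814716 0.34088749] cell [0.78819291 0.0016016 ] sd [ 0.63443318 -0.25544956] [ 0.79200188 -0.29870049]
```

Call:
{"fn": "move_arm", "kwargs": {"commands": [[[-0.0351,-0.0395,0,0,0,0,0.085],[-0.0351,-0.0395,0,0,0,0,0.085],[-0.0351,-0.0395,0,0,0,0,0.085],[-0.0351,-0.0395,0,0,0,0,0.085],[-0.0351,-0.0395,0,0,0,0,0.085],[-0.0351,-0.0395,0,0,0,0,0.085],[-0.0351,-0.0395,0,0,0,0,0.085],[-0.0351,-0.0395,0,0,0,0,0.085],[-0.0351,-0.0395,0,0,0,0,0.085],[-0.0351,-0.0395,0,0,0,0,0.085],[-0.0351,-0.0395,0,0,0,0,0.085],[-0.0351,-0.0395,0,0,0,0,0.085],[-0.0351,-0.0395,0,0,0,0,0.085],[-0.0351,-0.0395,0,0,0,0,0.085],[-0.0351,-0.0395,0,0,0,0,0.085],[-0.0351,-0.0395,0,0,0,0,0.085],[-0.0351,-0.0395,0,0,0,0,0.085]]]}}

```text
t: 2.22
eef_pos: [0.556, -0.2187, 0.2309]
tool_rot: [-0.0, 0.188, 0.982, 0.0]
contact_force: [0.8, 0.6, -0.3]
gripper_width: 0.995
grasp_force: 0.0
```

Call:
{"fn": "move_arm", "kwargs": {"commands": [[[0,0,0,0,0,9.2,0.085],[0,0,0,0,0,9.2,0.085],[0,0,0,0,0,9.2,0.085],[0,0,0,0,0,9.2,0.085],[0,0,0,0,0,9.2,0.085],[0,0,0,0,0,9.0,0.085],[0,0,0,0,0,0,0.085]]]}}

```text
t: 3.1
eef_pos: [0.5555, -0.2171, 0.2309]
tool_rot: [-0.0, 0.62, 0.785, -0.0]
contact_force: [0.8, -0.1, 1.2]
gripper_width: 0.994
grasp_force: 0.0
```

```bash
python3 - <<'E'
from h import *
c=cal("wrist"); snap("wrist","w1.png"); np.save("w1.npy",np.array(c,dtype=object),allow_pickle=True)
o=bot.get_obs(); print(o); print(c[2])
print(w2px(c,[.5563,-.2181,.018]))
E
```

```text
{'t': 3.15, 'q': array([-0.28668244,  0.42253686,  0.74088534,  1.78664786, -0.32274985,
        1.05830393,  0.80681416]), 'joint_vel': array([ 0.01087277, -0.00342209, -0.00886135, -0.00411714,  0.00179161,
       -0.00105559,  0.00954772]), 'joint_torque': array([-1.95361613e-01, -4.42171776e+01,  9.51303095e+00, -2.59594524e+01,
       -2.26389180e-02,  1.03550285e-02, -2.63973540e-01]), 'eef_pos': array([ 0.55551434, -0.21715494,  0.23093828]), 'tool_rot': array([-2.93056587e-04,  6.19157528e-01,  7.85266705e-01, -2.66264325e-04]), 'contact_force': array([ 0.19717107, -0.51789682, -0.64824147]), 'torque': array([ 0.00486923, -0.00493654,  0.05047322]), 'grasp_force': 0.0, 'gripper_width': 0.9924582812812306}
[[ 9.72712416e-01  2.21081771e-01  7.03804413e-02  5.38528190e-01]
 [ 2.32013672e-01 -9.26274832e-01 -2.96958905e-01 -1.40710719e-01]
 [-4.60569271e-04  3.05184838e-01 -9.52293023e-01  3.72370432e-01]
 [ 0.00000000e+00  0.00000000e+00  0.00000000e+00  1.00000000e+00]]
[315.86956382 202.42893366]
```

View pics/w1.png

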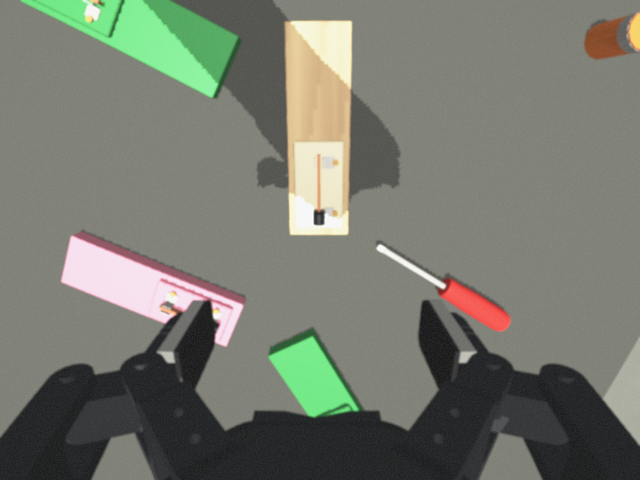

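The wrist view shows the board's top-face corners at (286,21), (351,21), (349,234) and (290,234), with the grip spot near (319,202). The screwdriver's tip is at (380,246), clear of the fingers.

```bash
python3 - <<'E'
from h import *
c=cal("wrist")
bc=np.array([px2w(c,p,.018)[:2] for p in[(286,21),(351,21),(349,234),(290,234)]])
d=bc[0]+bc[1]-bc[2]-bc[3]; a=np.arctan2(d[1],d[0])
print(bc,bc.mean(0),np.degrees(a),np.linalg.norm(d)/2,np.linalg.norm(bc[0]-bc[1]),np.linalg.norm(bc[2]-bc[3]))
print("grip",bc.mean(0)-.065*np.array([np.cos(a),np.sin(a)]), "sd tip",px2w(c,(380,246),.005))
E
```

```text
[[ 0.49196288 -0.06360314]
 [ 0.54813512 -0.0500767 ]
 [ 0.59752156 -0.24257612]
 [ 0.53808714 -0.25686904]] [ 0.54392668 -0.15328125] 103.90607930639158 0.19870655228124975 0.0577778938271634 0.061128855818456375
grip [ 0.55954819 -0.21637617] sd tip [ 0.63609133 -0.25163862  0.005     ]
```

Call:
{"fn": "move_arm", "kwargs": {"commands": [[[0,0,0.0085,0,0,-10.6,0.075],[0,0,0.0085,0,0,-10.6,0.075],[0,0,0.0085,0,0,-10.6,0.075],[0,0,0.0085,0,0,-10.6,0.075],[0,0,0.0085,0,0,-10.6,0.075],[0,0,0.0085,0,0,-10.6,0.075],[0,0,0.0085,0,0,-10.6,0.075],[0,0,0.0085,0,0,-10.6,0.075],[0,0,0.0085,0,0,-10.6,0.075],[0,0,0.0085,0,0,-10.6,0.075],[0,0,0.0085,0,0,-10.6,0.075],[0,0,0.0085,0,0,-10.6,0.075],[0,0,0.0085,0,0,-10.6,0.075],[0,0,0.0085,0,0,-10.6,0.075],[0,0,0.0085,0,0,-10.6,0.075],[0,0,0.0085,0,0,-10.6,0.075],[0,-0.0025,0.0085,0,0,-10.6,0.075],[0,0,0,0,0,0,0.075]]], "squeeze": 40}}

```text
t: 5.4
eef_pos: [0.5531, -0.2157, 0.0833]
tool_rot: [0.002, 0.758, -0.653, -0.01]
contact_force: [0.6, 0.6, -0.5]
gripper_width: 0.88
grasp_force: 0.0
```

Call:
{"fn": "move_arm", "kwargs": {"commands": [[[0.002,-0.005,0,0,0,-5.3,0.07],[0,0,0,0,0,0,0.07],[0,0,0.03,0,0,0,0.07],[0,0,0,0,0,0,0.07]]]}}

```text
t: 5.9
eef_pos: [0.5569, -0.2167, 0.0539]
tool_rot: [0.007, 0.788, -0.616, -0.009]
contact_force: [-0.5, -0.7, -0.4]
gripper_width: 0.818
grasp_force: 0.0
```

```bash
python3 - <<'E'
from h import *
o=bot.get_obs();q=o["tool_rot"];print(o["q"],o["eef_pos"]);print(R.from_quat([q[1],q[2],q[3],q[0]]).as_matrix().round(4))
E
```

```text
[ 1.02762735  0.89466459 -1.1278834   1.80854209  0.91580445  1.09886983
  2.93391076] [ 0.55689547 -0.2167258   0.05391488]
[[ 2.407e-01 -9.704e-01 -2.210e-02]
 [-9.706e-01 -2.407e-01 -2.000e-04]
 [-5.100e-03  2.150e-02 -9.998e-01]]
```

Call:
{"fn": "move_arm", "kwargs": {"commands": [[[0,0,0.025,0.4,0,0,0.07],[0,0,0.015,0.4,0,0,0.07],[0,0,0.008,0.4,0,0,0.07],[0,0,0.003,0,0,0,0.07],[0,0,0,0,0,0,0.07]]]}}

```text
t: 6.52
eef_pos: [0.5582, -0.2166, 0.0045]
tool_rot: [-0.004, 0.788, -0.616, -0.001]
contact_force: [-0.5, 0.4, 0.7]
gripper_width: 0.818
grasp_force: 0.0
```

Call:
{"fn": "move_arm", "kwargs": {"commands": [[[0,0,0.003,0,0,0,0.07],[0,0,0.002,0,0,0,0.07],[0,0,0,0,0,0,0.07]]]}}

```text
t: 6.9
eef_pos: [0.558, -0.2166, -0.0011]
tool_rot: [-0.004, 0.788, -0.616, -0.001]
contact_force: [0.5, -0.3, 0.0]
gripper_width: 0.822
grasp_force: 0.0
```

Call:
{"fn": "move_arm", "kwargs": {"commands": [[[0,0,0,0,0,0,0.05],[0,0,0,0,0,0,0.05],[0,0,0,0,0,0,0.05],[0,0,0,0,0,0,0.05]]], "squeeze": 40}}

```text
t: 7.4
eef_pos: [0.5582, -0.2167, -0.0006]
tool_rot: [-0.004, 0.788, -0.616, -0.001]
contact_force: [-0.7, -0.6, 3.5]
gripper_width: 0.689
grasp_force: 44.5
```

```bash
python3 - <<'E'
from h import *
o=bot.get_obs();q=o["tool_rot"];print(o["q"],o["eef_pos"],o["contact_force"]);print(R.from_quat([q[1],q[2],q[3],q[0]]).as_matrix().round(4))
E
```

```text
[ 1.01140604  0.96057678 -1.07756046  1.83889518  1.00827994  1.01051217
  2.88071648] [ 0.55820637 -0.21668108 -0.00063415] [-0.65239774 -0.58035762  3.5396673 ]
[[ 0.2409 -0.9705  0.0035]
 [-0.9705 -0.2409  0.007 ]
 [-0.006  -0.0051 -1.    ]]
```

Call:
{"fn": "move_arm", "kwargs": {"commands": [[[0,0,0,0,0,4.3,0.05],[0,0,0,0,0,4.3,0.05],[0,0,0,0,0,4.3,0.05],[0,0,0,0,0,4.2,0.05],[-0.016,0.0005,0,0,0,0,0.05],[-0.02,0.0005,0,0,0,0,0.05],[-0.02,0.0005,0,0,0,0,0.05],[-0.02,0.0005,0,0,0,0,0.05],[-0.02,0.0005,0,0,0,0,0.05],[-0.02,0.0005,0,0,0,0,0.05],[-0.02,0.0005,0,0,0,0,0.05],[-0.02,0.0005,0,0,0,0,0.05],[-0.02,0.0005,0,0,0,0,0.05],[-0.015,0.0005,0,0,0,0,0.05],[-0.005,0.0005,0,0,0,0,0.05],[0,0,0,0,0,0,0.05]]]}}

```text
t: 9.4
eef_pos: [0.5632, -0.0207, 0.0003]
tool_rot: [0.003, -0.687, 0.726, 0.002]
contact_force: [0.1, 0.1, -2.3]
gripper_width: 0.695
grasp_force: 43.8
```

```bash
python3 - <<'E'
from h import *
o=bot.get_obs();q=o["tool_rot"];print(o["q"],o["eef_pos"],o["contact_force"]);print(R.from_quat([q[1],q[2],q[3],q[0]]).as_matrix().round(4))
im=snap("top","top2.png")[:,:,::-1]
cv2.imwrite("pics/crop2.png",cv2.resize(im[190:290,150:350],None,fx=4,fy=4,interpolation=cv2.INTER_CUBIC))
E
```

```text
[ 0.68356228  0.89859646 -1.04687973  1.92642941  0.98426774  0.94047122
  2.22543762] [ 5.63192227e-01 -2.07128452e-02  3.48582043e-04] [ 0.13985205  0.10853355 -2.28231317]
[[-0.0547 -0.9985  0.0028]
 [-0.9985  0.0547  0.0068]
 [-0.0069 -0.0024 -1.    ]]
```

View pics/crop2.png

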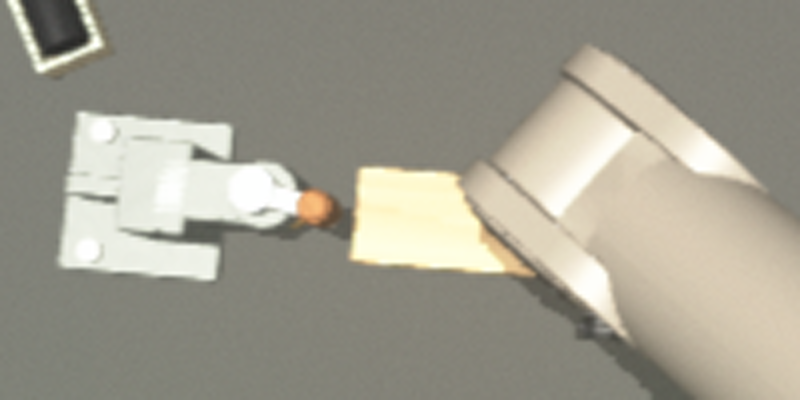

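The end-face corners of the board are at (358,168) and (350,262), and its sides pass through (460,174) and (520,274). The clamp's base corners are at (79,112), (232,126), (217,280) and (60,265).

```bash
python3 - <<'E'
from h import *
c=cal("top"); P=lambda p,z:px2w(c,np.array(p)/4+[150,190],z)[:2]
ang=lambda d:np.degrees(np.arctan2(d[1],d[0]))
e1,e2=P((358,168),.018),P((350,262),.018); s1,s2=P((460,174),.018),P((520,274),.018)
print("end",e1,e2,(e1+e2)/2,np.linalg.norm(e1-e2),"sides",ang(e1-s1),ang(e2-s2),"endperp",ang(e1-e2)+90)
for z in(.006,.01):
    cc=[P(p,z) for p in[(79,112),(232,126),(217,280),(60,265)]]
    f,b=(cc[1]+cc[2])/2,(cc[0]+cc[3])/2; print("clamp",f,b,ang(b-f),ang(cc[1]-cc[2])+90,ang(cc[0]-cc[3])+90, cc)
h=[P(p,.096) for p in[(121,137),(118,231),(191,146),(184,237)]];print("col",h,(h[2]+h[3])/2)
print("hub",P((251,188),.125),"knob",P((317,208),.165))
a=np.radians(86.8);u=np.array([np.cos(a),np.sin(a)])
o=np.array([.575,.184]);d=(e1+e2)/2-o;print("end in clamp: along",d@u,"lateral",d@[u[1],-u[0]])
E
```

```text
end [0.60042102 0.14354889] [0.54089935 0.14595176] [0.57066018 0.14475032] 0.05957014898703147 sides 88.04002521741909 87.37565640851156 endperp 87.68824477505655
clamp [0.57747005 0.22971457] [0.58429079 0.3287207 ] 86.05899657566498 87.42228386227865 86.42507475641919 [array([0.63338352, 0.32565362]), array([0.62680517, 0.2274935 ]), array([0.52813492, 0.23193564]), array([0.53519806, 0.33178778])]
clamp [0.57710035 0.22866149] [0.58389704 0.32731849] 86.05899657566495 87.42228386227865 86.42507475641922 [array([0.63281666, 0.32426222]), array([0.6262615 , 0.22644825]), array([0.5279392 , 0.23087472]), array([0.53497743, 0.33037476])]
col [array([0.60641182, 0.26881535]), array([0.55095841, 0.2673717 ]), array([0.6021089 , 0.22743661]), array([0.54839466, 0.22864774])] [0.57525178 0.22804218]
hub [0.57523812 0.18375101] knob [0.56109244 0.13716952]
end in clamp: along -0.03943073170836579 lateral -0.002142072785538522
```

Call:
{"fn": "move_arm", "kwargs": {"commands": [[[-0.008,-0.0015,0,0,0,0.6,0.05],[-0.015,0,0,0,0,0,0.05],[-0.015,0,0,0,0,0,0.05],[-0.015,0,0,0,0,0,0.05],[-0.012,0,0,0,0,0,0.05],[-0.008,0,0,0,0,0,0.05],[-0.002,0,0,0,0,0,0.05],[0,0,0,0,0,0,0.05]]]}}

```text
t: 10.45
eef_pos: [0.5696, 0.0538, 0.001]
tool_rot: [0.003, -0.683, 0.73, 0.001]
contact_force: [-0.2, 0.5, -3.1]
gripper_width: 0.689
grasp_force: 43.8
```

Call:
{"fn": "move_arm", "kwargs": {"commands": [[[-0.0015,0,0,0,0,0,0.05],[-0.0015,0,0,0,0,0,0.05],[-0.0015,0,0,0,0,0,0.05],[-0.0015,0,0,0,0,0,0.05],[0,0,0,0,0,0,0.05]]]}}

```text
t: 11.08
eef_pos: [0.5701, 0.0603, 0.0012]
tool_rot: [0.004, -0.684, 0.73, 0.002]
contact_force: [0.2, 0.0, -3.3]
gripper_width: 0.692
grasp_force: 43.8
```

Call:
{"fn": "move_arm", "kwargs": {"commands": [[[-0.001,0,0,0,0,0,0.05],[0,0,0,0,0,0,0.05]]]}}

```text
t: 11.32
eef_pos: [0.5701, 0.0612, 0.0011]
tool_rot: [0.004, -0.684, 0.73, 0.002]
contact_force: [0.0, -0.6, -3.4]
gripper_width: 0.691
grasp_force: 43.8
```

Call:
{"fn": "move_arm", "kwargs": {"commands": [[[-0.001,0,0,0,0,0,0.05],[0,0,0,0,0,0,0.05]]]}}

```text
t: 11.58
eef_pos: [0.5702, 0.0622, 0.0011]
tool_rot: [0.004, -0.684, 0.73, 0.002]
contact_force: [0.3, -0.2, -3.2]
gripper_width: 0.689
grasp_force: 43.8
```

Call:
{"fn": "move_arm", "kwargs": {"commands": [[[0,0,0.001,0,0,0,0.05],[0,0,0,0,0,0,0.05]]]}}

```text
t: 11.82
eef_pos: [0.5702, 0.0621, 0.0001]
tool_rot: [0.004, -0.684, 0.73, 0.002]
contact_force: [0.3, -0.1, -1.8]
gripper_width: 0.695
grasp_force: 43.8
```

Call:
{"fn": "move_arm", "kwargs": {"commands": [[[-0.001,0,0,0,0,0,0.05],[0,0,0,0,0,0,0.05]]]}}

```text
t: 12.08
eef_pos: [0.5703, 0.0632, 0.0002]
tool_rot: [0.004, -0.684, 0.73, 0.002]
contact_force: [-0.3, 1.1, -3.0]
gripper_width: 0.69
grasp_force: 43.8
```

Call:
{"fn": "move_arm", "kwargs": {"commands": [[[-0.001,0,0,0,0,0,0.05],[0,0,0,0,0,0,0.05]]]}}

```text
t: 12.32
eef_pos: [0.5703, 0.0642, 0.0002]
tool_rot: [0.004, -0.684, 0.73, 0.002]
contact_force: [-0.4, 0.2, -2.3]
gripper_width: 0.691
grasp_force: 43.8
```

Call:
{"fn": "move_arm", "kwargs": {"commands": [[[-0.001,0,0.0003,0,0,0,0.05],[0,0,0,0,0,0,0.05]]]}}

```text
t: 12.58
eef_pos: [0.5703, 0.0643, -0.0003]
tool_rot: [0.003, -0.683, 0.73, 0.001]
contact_force: [-0.7, -4.9, -2.0]
gripper_width: 0.688
grasp_force: 43.9
```

Call:
{"fn": "move_arm", "kwargs": {"commands": [[[-0.001,0,0.0003,0,0,0,0.05],[0,0,0,0,0,0,0.05]]]}}

```text
t: 12.82
eef_pos: [0.5703, 0.0643, -0.0006]
tool_rot: [0.002, -0.683, 0.73, 0.001]
contact_force: [-1.4, -6.3, 0.3]
gripper_width: 0.69
grasp_force: 44.1
```

Call:
{"fn": "move_arm", "kwargs": {"commands": [[[-0.001,0,0,0,0,0,0.05],[0,0,0,0,0,0,0.05]]]}}

```text
t: 13.08
eef_pos: [0.5703, 0.0643, -0.0006]
tool_rot: [0.002, -0.683, 0.73, 0.0]
contact_force: [-2.0, -8.3, 2.7]
gripper_width: 0.691
grasp_force: 44.4
```

Contact with the stop came as expected, at about 8 N. I'll release, rise and look at the knob.

Call:
{"fn": "move_arm", "kwargs": {"commands": [[[0.0005,0,0,0,0,0,0.05],[0,0,0,0,0,0,0.07],[0,0,0,0,0,0,0.072],[0,0,0,0,0,0,0.072],[0,0,-0.02,0,0,0,0.072],[0,0,-0.04,0,0,0,0.072],[0,0,-0.06,0,0,0,0.072],[0,0,-0.06,0,0,0,0.072],[0,0,-0.05,0,0,0,0.072],[-0.02,0,0,0,0,0,0.06],[-0.03,0,0,0,0,0,0.06],[-0.02,0.003,0,0,0,0,0.06],[-0.005,0,0,0,0,0,0.06],[0,0,0,0,0,0,0.06]]]}}

```text
t: 14.82
eef_pos: [0.5717, 0.1399, 0.2307]
tool_rot: [0.004, -0.684, 0.73, 0.001]
contact_force: [0.4, -0.5, 0.1]
gripper_width: 0.702
grasp_force: 0.0
```

```bash
python3 - <<'E'
from h import *
c=cal("wrist")
o=bot.get_obs();q=o["tool_rot"];print(o["q"],o["eef_pos"],o["contact_force"]);print(R.from_quat([q[1],q[2],q[3],q[0]]).as_matrix().round(4))
snap("wrist","w2.png")
for p in [(.5616,.139,.165),(.5616,.139,.123),(.575,.184,.122)]: print(w2px(c,p))
E
```

```text
[ 0.53264502  0.66556292 -1.27963782  1.71699209  0.66467524  1.26891921
  2.17865844] [0.57168167 0.13989143 0.23065872] [ 0.43007555 -0.50289968  0.09050968]
[[-0.0651 -0.9979  0.0036]
 [-0.9979  0.0651  0.007 ]
 [-0.0072 -0.0031 -1.    ]]
[334.67876885 249.17630448]
[332.09518958 228.94372253]
[317.58332349 285.52636723]
```

View pics/w2.png

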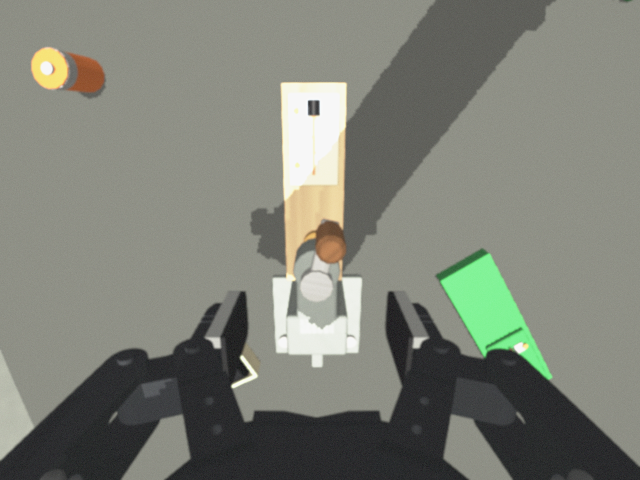

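The wrist view shows the board square in the throat, the knob's top centred near (331,248) and the hub's top near (317,286), close to the predicted points.

```bash
python3 - <<'E'
from h import *
c=cal("wrist"); k=px2w(c,(331,248),.165); print("knob",k,"hub",px2w(c,(317,286),.126))
o=bot.get_obs(); d=k[:2]-o["eef_pos"][:2]; M=c[2]; q=o["tool_rot"]; T=R.from_quat([q[1],q[2],q[3],q[0]]).as_matrix()
print("tool shift",T.T@np.r_[d,0])
E
```

```text
knob [0.56396549 0.13729741 0.165     ] hub [0.57551497 0.18154849 0.126     ]
tool shift [ 2.43147215e-03  7.73946890e-03 -3.92649405e-05]
```

Call:
{"fn": "move_arm", "kwargs": {"commands": [[[0.0015,0.0077,0,0,0,0,0.05],[0,0,0.02,0,0,0,0.05],[0,0,0.03,0,0,0,0.05],[0,0,0.03,0,0,0,0.05],[0,0,0.017,0,0,0,0.05],[0,0,0.002,0,0,0,0.05],[0,0,0,0,0,0,0.05]]]}}

```text
t: 15.75
eef_pos: [0.5646, 0.1401, 0.1317]
tool_rot: [0.004, -0.684, 0.73, 0.002]
contact_force: [0.0, 1.0, 0.6]
gripper_width: 0.584
grasp_force: 0.0
```

Call:
{"fn": "move_arm", "kwargs": {"commands": [[[0,0,0,0,0,0,0.03],[0,0,0,0,0,0,0.01],[0,0,0,0,0,0,0.01],[0,0,0,0,0,0,0.01],[0,0,0,0,0,0,0.01]]], "squeeze": 30}}

```text
t: 16.38
eef_pos: [0.5646, 0.1399, 0.1319]
tool_rot: [0.004, -0.684, 0.73, 0.001]
contact_force: [-1.3, -1.4, 5.7]
gripper_width: 0.219
grasp_force: 31.8
```

```bash
cat > rows.py <<'E'
from h import *
import sys
o=bot.get_obs();q=o["tool_rot"];T=R.from_quat([q[1],q[2],q[3],q[0]]).as_matrix()
ax=np.array([.5753,.1825]);p=o["eef_pos"][:2]-ax
th=np.arctan2(p[1],p[0]);print("pos",o["eef_pos"],"ang",np.degrees(th),"r",np.hypot(*p))
t=np.array([np.sin(th),-np.cos(th)]);print("F",o["contact_force"],"tang",o["contact_force"][:2]@t,"rad",o["contact_force"][:2]@p/np.hypot(*p))
st,n=float(sys.argv[1]),int(sys.argv[2]); prev=o["eef_pos"][:2]
for i in range(1,n+1):
    a=th-np.radians(st*i); g=ax+.045*np.array([np.cos(a),np.sin(a)]); s=T.T@np.r_[g-prev,0]; prev=g
    print(f"[{s[0]:.4f},{s[1]:.4f},{.005*st/360:.4f},0,0,0,0.01],",end=" ")
E
python3 rows.py 15 26
```

```text
pos [0.56457679 0.13991071 0.13188949] ang -104.13229245309255 r 0.04391850360752002
F [-1.34228793 -1.43796334  5.67679001] tang 0.9505675610104665 rad 1.722177911665605
[-0.0025,0.0114,0.0002,0,0,0,0.01], [-0.0064,0.0099,0.0002,0,0,0,0.01], [-0.0087,0.0079,0.0002,0,0,0,0.01], [-0.0105,0.0054,0.0002,0,0,0,0.01], [-0.0115,0.0025,0.0002,0,0,0,0.01], [-0.0117,-0.0006,0.0002,0,0,0,0.01], [-0.0112,-0.0036,0.0002,0,0,0,0.01], [-0.0099,-0.0064,0.0002,0,0,0,0.01], [-0.0079,-0.0087,0.0002,0,0,0,0.01], [-0.0054,-0.0105,0.0002,0,0,0,0.01], [-0.0025,-0.0115,0.0002,0,0,0,0.01], [0.0006,-0.0117,0.0002,0,0,0,0.01], [0.0036,-0.0112,0.0002,0,0,0,0.01], [0.0064,-0.0099,0.0002,0,0,0,0.01], [0.0087,-0.0079,0.0002,0,0,0,0.01], [0.0105,-0.0054,0.0002,0,0,0,0.01], [0.0115,-0.0025,0.0002,0,0,0,0.01], [0.0117,0.0006,0.0002,0,0,0,0.01], [0.0112,0.0036,0.0002,0,0,0,0.01], [0.0099,0.0064,0.0002,0,0,0,0.01], [0.0079,0.0087,0.0002,0,0,0,0.01], [0.0054,0.0105,0.0002,0,0,0,0.01], [0.0025,0.0115,0.0002,0,0,0,0.01], [-0.0006,0.0117,0.0002,0,0,0,0.01], [-0.0036,0.0112,0.0002,0,0,0,0.01], [-0.0064,0.0099,0.0002,0,0,0,0.01],
```

Call:
{"fn": "move_arm", "kwargs": {"commands": [[[-0.0025,0.0114,-0.0007,0,0,0,0.01],[-0.0064,0.0099,0.0002,0,0,0,0.01],[0,0,0,0,0,0,0.01]]]}}

```text
t: 16.75
eef_pos: [0.5429, 0.1521, 0.1317]
tool_rot: [0.005, -0.684, 0.729, 0.002]
contact_force: [3.8, 5.2, -3.8]
gripper_width: 0.219
grasp_force: 30.8
```

```bash
python3 rows.py 15 1
```

```text
pos [0.5428865  0.15212518 0.13171177] ang -136.85968224746097 r 0.04442144282155496
F [ 3.77849683  5.19524009 -3.8061776 ] tang 1.2071809604285613 rad -6.309538175603685
[-0.0087,0.0078,0.0002,0,0,0,0.01],
```

Call:
{"fn": "move_arm", "kwargs": {"commands": [[[-0.0087,0.0079,0.0002,0,0,0,0.01],[-0.0105,0.0054,0.0002,0,0,0,0.01],[-0.0115,0.0025,0.0002,0,0,0,0.01],[0,0,0,0,0,0,0.01]]]}}

```text
t: 17.25
eef_pos: [0.5301, 0.1825, 0.1311]
tool_rot: [0.004, -0.684, 0.73, 0.001]
contact_force: [5.9, 1.6, -2.6]
gripper_width: 0.224
grasp_force: 31.1
```

```bash
python3 rows.py 15 1
```

```text
pos [0.53008355 0.18251973 0.13109643] ang 179.97499883493143 r 0.04521645233184052
F [ 5.88643021  1.58752393 -2.63450362] tang 1.5900923374312814 rad -5.885736933590885
[-0.0117,-0.0010,0.0002,0,0,0,0.01],
```

```bash
sed -i 's/\.5753,\.1825/.5758,.1829/' rows.py; python3 rows.py 15 12
```

```text
pos [0.53008355 0.18251973 0.13109643] ang -179.52342436215255 r 0.04571802954251542
F [ 5.88643021  1.58752393 -2.63450362] tang 1.5385073451645965 rad -5.899431162567125
[-0.0118,-0.0014,0.0002,0,0,0,0.01], [-0.0112,-0.0037,0.0002,0,0,0,0.01], [-0.0098,-0.0065,0.0002,0,0,0,0.01], [-0.0078,-0.0088,0.0002,0,0,0,0.01], [-0.0053,-0.0105,0.0002,0,0,0,0.01], [-0.0024,-0.0115,0.0002,0,0,0,0.01], [0.0007,-0.0117,0.0002,0,0,0,0.01], [0.0037,-0.0112,0.0002,0,0,0,0.01], [0.0065,-0.0098,0.0002,0,0,0,0.01], [0.0088,-0.0078,0.0002,0,0,0,0.01], [0.0105,-0.0053,0.0002,0,0,0,0.01], [0.0115,-0.0024,0.0002,0,0,0,0.01],
```

Call:
{"fn": "move_arm", "kwargs": {"commands": [[[-0.0118,-0.0014,0.0002,0,0,0,0.01],[-0.0112,-0.0037,0.0002,0,0,0,0.01]]]}}

```text
t: 17.5
eef_pos: [0.5355, 0.2049, 0.1307]
tool_rot: [0.003, -0.684, 0.73, 0.002]
contact_force: [1.1, -2.3, -1.1]
gripper_width: 0.224
grasp_force: 31.3
```

Call:
{"fn": "move_arm", "kwargs": {"commands": [[[-0.0098,-0.0065,0.0002,0,0,0,0.01],[-0.0078,-0.0088,0.0002,0,0,0,0.01]]]}}

```text
t: 17.75
eef_pos: [0.5522, 0.2223, 0.1304]
tool_rot: [0.003, -0.684, 0.729, 0.002]
contact_force: [-1.9, 0.0, -3.0]
gripper_width: 0.221
grasp_force: 31.1
```

Call:
{"fn": "move_arm", "kwargs": {"commands": [[[-0.0053,-0.0105,0.0002,0,0,0,0.01],[-0.0024,-0.0115,0.0002,0,0,0,0.01]]]}}

```text
t: 18.0
eef_pos: [0.5755, 0.2285, 0.1301]
tool_rot: [0.004, -0.684, 0.729, 0.003]
contact_force: [-1.6, 2.4, -6.1]
gripper_width: 0.225
grasp_force: 30.8
```

```bash
python3 rows.py 15 8
```

```text
pos [0.57548188 0.22852723 0.13006471] ang 90.3994657563817 r 0.04562833475085411
F [-1.55265095  2.37859688 -6.11333157] tang -1.5360297904716995 rad 2.3893640540185532
[0.0013,-0.0118,0.0002,0,0,0,0.01], [0.0037,-0.0111,0.0002,0,0,0,0.01], [0.0065,-0.0098,0.0002,0,0,0,0.01], [0.0088,-0.0078,0.0002,0,0,0,0.01], [0.0105,-0.0053,0.0002,0,0,0,0.01], [0.0115,-0.0024,0.0002,0,0,0,0.01], [0.0117,0.0007,0.0002,0,0,0,0.01], [0.0111,0.0037,0.0002,0,0,0,0.01],
```

Call:
{"fn": "move_arm", "kwargs": {"commands": [[[0.0013,-0.0118,0.0007,0,0,0,0.01],[0.0037,-0.0111,0.0003,0,0,0,0.01]]]}}

```text
t: 18.25
eef_pos: [0.5993, 0.2216, 0.1296]
tool_rot: [0.005, -0.684, 0.73, 0.002]
contact_force: [0.1, 3.1, -2.9]
gripper_width: 0.22
grasp_force: 31.0
```

Call:
{"fn": "move_arm", "kwargs": {"commands": [[[0.0065,-0.0098,0.0002,0,0,0,0.01],[0.0088,-0.0078,0.0002,0,0,0,0.01]]]}}

```text
t: 18.5
eef_pos: [0.6156, 0.2035, 0.1291]
tool_rot: [0.004, -0.683, 0.73, 0.001]
contact_force: [-1.4, 1.9, -2.2]
gripper_width: 0.223
grasp_force: 31.2
```

```bash
python3 rows.py 15 6
```

```text
pos [0.61561214 0.20347526 0.12908306] ang 27.330312359557855 r 0.04481459533448875
F [-1.42356358  1.85305429 -2.15610069] tang -2.299792066192301 rad -0.41388395664705674
[0.0107,-0.0049,0.0002,0,0,0,0.01], [0.0116,-0.0018,0.0002,0,0,0,0.01], [0.0117,0.0013,0.0002,0,0,0,0.01], [0.0109,0.0043,0.0002,0,0,0,0.01], [0.0095,0.0070,0.0002,0,0,0,0.01], [0.0073,0.0092,0.0002,0,0,0,0.01],
```

Call:
{"fn": "move_arm", "kwargs": {"commands": [[[0.0107,-0.0049,0.0002,0,0,0,0.01]]]}}

```text
t: 18.62
eef_pos: [0.6194, 0.1923, 0.1289]
tool_rot: [0.004, -0.683, 0.73, 0.001]
contact_force: [-0.2, 3.1, -1.7]
gripper_width: 0.22
grasp_force: 31.2
```

Call:
{"fn": "move_arm", "kwargs": {"commands": [[[0.0116,-0.0018,0.0002,0,0,0,0.01]]]}}

```text
t: 18.75
eef_pos: [0.6201, 0.1805, 0.1287]
tool_rot: [0.004, -0.683, 0.73, 0.001]
contact_force: [0.7, 3.6, -2.3]
gripper_width: 0.219
grasp_force: 31.3
```

```bash
python3 rows.py 15 8
```

```text
pos [0.62009665 0.18053378 0.12869537] ang -3.05769155324519 r 0.044359803968132445
F [ 0.70358797  3.5555238  -2.26033004] tang -3.5879923163170444 rad 0.5129294708635864
[0.0117,0.0007,0.0002,0,0,0,0.01], [0.0109,0.0044,0.0002,0,0,0,0.01], [0.0094,0.0070,0.0002,0,0,0,0.01], [0.0073,0.0092,0.0002,0,0,0,0.01], [0.0046,0.0108,0.0002,0,0,0,0.01], [0.0017,0.0116,0.0002,0,0,0,0.01], [-0.0014,0.0117,0.0002,0,0,0,0.01], [-0.0044,0.0109,0.0002,0,0,0,0.01],
```

Call:
{"fn": "move_arm", "kwargs": {"commands": [[[0.0117,0.0007,0.0002,0,0,0,0.01]]]}}

```text
t: 18.88
eef_pos: [0.6179, 0.1692, 0.1285]
tool_rot: [0.004, -0.683, 0.73, 0.002]
contact_force: [-1.2, 4.9, 0.5]
gripper_width: 0.222
grasp_force: 31.4
```

```bash
python3 rows.py 10 3
```

```text
pos [0.6179469  0.16922064 0.12847491] ang -17.981559716843623 r 0.04431124682425337
F [-1.17397771  4.93569231  0.54486942] tang -4.332193274282301 rad -2.640337802382942
[0.0076,0.0019,0.0001,0,0,0,0.01], [0.0068,0.0038,0.0001,0,0,0,0.01], [0.0061,0.0050,0.0001,0,0,0,0.01],
```

Call:
{"fn": "move_arm", "kwargs": {"commands": [[[0.0076,0.0019,0.0001,0,0,0,0.01]]]}}

```text
t: 19.0
eef_pos: [0.615, 0.1623, 0.1283]
tool_rot: [0.004, -0.684, 0.73, 0.002]
contact_force: [-0.6, 4.3, -0.2]
gripper_width: 0.225
grasp_force: 31.4
```

Call:
{"fn": "move_arm", "kwargs": {"commands": [[[0.0045,0.0025,0.0001,0,0,0,0.01]]]}}

```text
t: 19.12
eef_pos: [0.6125, 0.1583, 0.1283]
tool_rot: [0.004, -0.684, 0.73, 0.002]
contact_force: [0.4, 4.9, 0.5]
gripper_width: 0.226
grasp_force: 31.4
```

```bash
python3 rows.py 10 1
```

```text
pos [0.61252819 0.15827543 0.1283099 ] ang -33.840045657534155 r 0.0442191104841837
F [0.35224039 4.89725797 0.51990206] tang -4.263794534389325 rad -2.4345975284582924
[0.0068,0.0038,0.0001,0,0,0,0.01],
```

About 80° past first touch: the force rose from 1.5 to roughly 4.3 N, so the pad force is near 27 N. That is snug, so I'll release.

Call:
{"fn": "move_arm", "kwargs": {"commands": [[[0,0,0,0,0,0,0.03],[0,0,0,0,0,0,0.05],[0,0,0,0,0,0,0.05],[0,0,-0.01,0,0,0,0.05],[0,0,-0.03,0,0,0,0.05],[0,0,-0.04,0,0,0,0.05],[0,0,-0.03,0,0,0,0.05],[0,0,0,0,0,0,0.05]]]}}

```text
t: 20.12
eef_pos: [0.6136, 0.1585, 0.2413]
tool_rot: [0.006, -0.684, 0.73, 0.001]
contact_force: [0.3, 0.1, -0.1]
gripper_width: 0.585
grasp_force: 0.0
```

```bash
python3 - <<'E'
from h import *
c=cal("wrist"); snap("wrist","w3.png"); print(bot.get_obs()["contact_force"])
for r in(-33.8,-28,-40): 
    a=np.radians(r);print(r,w2px(c,[.5758+.045*np.cos(a),.1829+.045*np.sin(a),.161]))
E
```

```text
[ 0.225708   -0.77188914  0.14545967]
-33.8 [319.39340851 242.41304882]
-28 [316.20696379 248.22734971]
-40 [323.51481848 236.50262493]
```

View pics/w3.png

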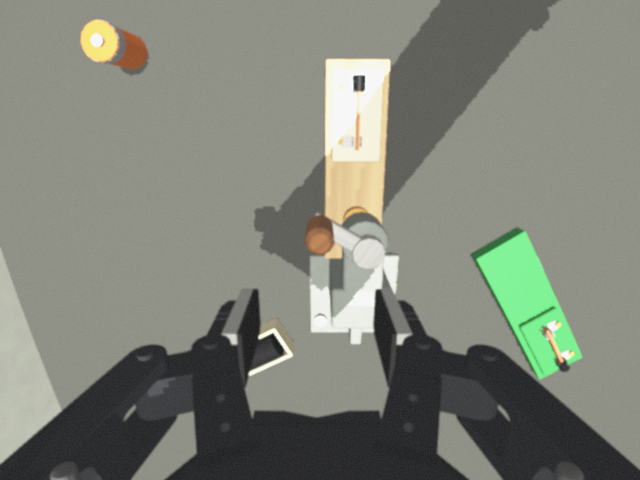

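The knob stayed at about (320,241), where it was left (predicted (319,242)). The board is square in the throat, and the holder and spare cell are untouched. I'm handing in.

```bash
python3 -c "
from station import bot
print(bot.hand_in())"
```

```text
the job is handed in; nothing more can be done
None
```

The board is seated square against the clamp's back stop, and the crank is snugged about 80° past first touch. I judge the pad force at roughly 27 N from the crank force. The arm has let go, and the job was handed in at about 20 s; the hand-in reported no verdict.

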